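Square mallet off its hook and onto the cork pad

ROBOT

A 6-joint arm with a two-finger parallel gripper is mounted at the origin on the work surface. World frame = base frame: x ahead of the robot, y to its left, z up, the work surface at z = 0. Lengths are in m, angles in degrees, forces in N, time in s.
With the tool pointing down it reaches from about 0.4 to 0.825 m from the base axis. Payload 7 kg.
Tool frame: the origin (TCP) lies on the centre line of the jaws, within the pads' length; the fingertips stand 8 mm ahead of it and the grasp point (between the pads) lies 11 mm behind it; z points along the fingers, y is the line along which they close (so a half turn about z gives the same grasp; the last joint's range is limited). The gripper opens to 88 mm and grips with 3 to 60 N. Pads are 19 mm wide; open, the fingers measure 130 mm over their backs; the gripper's body (78 mm by 193 mm) begins 47 mm behind the grasp point.
Start: joints at [-51.79, 20.546, 0.682, 0, -70.136, -16.507], TCP at [0.25, -0.627, 0.212] pointing down, gripper open.
Joint ranges: [-176.03, 176.03], [-82.01, 121.73], [-58.28, 71.71], [-173.87, 95.51], [-174.79, -0.11], [-173.66, 173.66]. Speed limits (degrees/s): [136.94, 136.94, 172.46, 180, 180, 180].

INTERFACE

Orientations are given as [roll, pitch, yaw] about the fixed x, y, z axes, in that order (R = Rz(yaw) Ry(pitch) Rx(roll)).
In Python, from plant import telemetry, viewer, close_job, models gives the robot as it stands.
- The arm moves only by the shell command python3 -m handwheel 'ROWS' [FORCE]. ROWS is JSON, a list of rows, each an object with "grip": the closure, from -1 (fully open) to 1 (shut); "travel": the shift along the tool's x, y, z as a fraction of full scale, a list of three; "spin": the turn about the tool's z as a fraction of full scale. A call has 1 to 8 rows; each row shifts and turns the commanded pose from where the row before left it, along the tool's axes as they then stand; what a row does not reach is not made up. Full scale, the value 1, is 0.025 m for a shift and 5 degrees for a turn. A row lasts 1/8 s, in which the tool goes at most 62.5 mm and 10.7 degrees, less where a joint would pass 70% of its speed; a pose out of reach is approached as far as the arm can. A call with a number of a shift or a turn outside -1 to 1 is refused whole. A call with a gripper value outside its range is refused whole. The fingers move at their own pace and stop on an object; FORCE is the grip in N (left out, the last holds). Time passes only in rows, so rows that do not move let the fingers close. It gives the time, the measured TCP pose, the force, the opening and the grip force at its end, in the units of the state.
- telemetry.get_state(): the state, without advancing time (a new reading comes with each control period).
- viewer.capture(name): name is "side" or "top" or "wrist"; returns the picture (420x560x3 uint8, red, green, blue); there is no depth.
- viewer.calibration(name): a dict with "fx", "fy", "cx", "cy" (pixels), "T" (4x4, takes a point from camera to world coordinates); the wrist camera has in their place "T_tool_cam" (4x4, takes a point from camera to tool coordinates, whose origin is the TCP and whose axes are the flange's). Camera axes: x right, y down, z forward; pixel columns grow to the right and rows downward; lengths in m; the calibration is good to about 2 mm. A picture is of the moment at which its call begins: read the wrist's pose just before it. calibration takes no time and is no camera call.
- close_job(): hands the job in; it is judged then, once.
Trained networks look in the newest picture that a camera, given by its name, has taken for a name from the list of things; names that differ only in an ending like _2 or _b are one class to them, and where a whole thing is asked for, a point or a joint stands for the part that bears it (a point fixed in the world has none). Each returns a list of dicts, best first, with "p" (0 to 1); they miss things now and then, are a little off and sometimes report something else, mostly with a low value. They report only what shows in the picture. A call takes as long as a camera call. They do not tell look-alikes from the thing itself.
- models.find_in(camera, thing): "position" ([column, row] in pixels, amid what is visible of it).
The state is a dict: "time_s": time; "joints": joint angles; "qd": joint speeds; "joint_torque": joint torques, N m; "tcp_pos": TCP position; "eef_rot": TCP orientation; "contact_force": force on the tool from outside, world axes, zero at the start; "moment": the same for the moment, N m; "gripper_width": finger opening in m; "gripper_force": force on a finger pad.
Only numpy, scipy, OpenCV 4.12 (cv2) and the standard library are available. Lean on these libraries where they do the work, as an engineer would, in place of code of your own. Each camera call takes 0.05 s, during which the arm holds its last target. There are 200 camera calls.

TASK

Lift the square-headed wooden mallet off its hook on the tool rack and stand it upright, head down, in the middle of the cork pad on the carver's bench. Set it down without dropping it, let go of it, and leave the round-headed mallet and the scraper hanging where they are.

Things in the scene. Friction and masses are not known exactly. Their poses are not given: they have to be found in the camera images.
- mallet_eye (a point): Square-headed mallet, 200 mm tall, 0.3-0.5 kg, hanging head down: wooden block head 56 x 100 x 60 mm (x, y, z), above it a flat handle 40 mm wide (y), 18 thick (x), with a slot 26 mm wide, 40 tall, right through it along x. Point: slot centre, 32 mm below the handle's top, 168 above the head's flat underside; z up. It can be pinched here across the 40 mm width, fingers beside the hook bar.
- rack: Fixed rack, 234 mm high. Origin on the bench below its rail's front face; three equal hooks at y = -130, 0, 130 mm, one tool on each (any order). Hook: level steel bar 8 mm thick, top 223 mm up, pointing along -x (robot side); at x = -78 mm it turns up 10 mm. It runs through the tool's slot, whose upper end rests on it: raise a tool 10 to 32 mm, then draw it 60 mm or more along -x.
- pad_top (a point): Centre of the top of a square cork pad lying fixed on the bench, 160 x 160 mm, 8 mm thick; z up.
- round_mallet_eye (a point): Bystander: mallet with a round, conical wooden head (72 mm across at the bottom, 85 mm high), 200 mm tall, hanging from another hook; same handle and slot. Point: its slot's centre, 168 mm above its underside; axes as for the square mallet.
- scraper_eye (a point): Bystander: scraper with a thin steel blade 64 mm wide, 175 mm tall in all, hanging from another hook; same handle and slot. Point: its slot's centre, 143 mm above the blade's lower edge; axes as for the square mallet.
There are look-alikes about, which are no part of the job. Leave any green or pink look-alike of the part that bears mallet_eye alone. There is more than one size of the part that bears pad_top; the job needs the middle-sized.

How it is judged:
By the outcome, as a careful person would: the job done as asked, in the order asked, and still so for the second after the job is handed in, with the robot touching nothing.
It also fails if it takes over 32 s, if anything falls off the work surface, if the arm or the gripper's body presses on something with over 40 N, if the wrist force passes 120 N, or if a joint passes its speed limit or range.

## Working session

There is one attempt and no reset: what is moved stays moved. The work goes in short steps, Python scripts to look and compute and a shell command to move; the robot and the scene stay as the last step left them, time stands still between calls to the robot, and variables do not carry over. Pictures are saved under pics/ and viewed, at most 10 in all, crops included, and the job is handed in when it is done.

```bash
mkdir -p pics; cat > h.py <<'E'
import numpy as np, cv2
from scipy.spatial.transform import Rotation as R
from plant import telemetry, viewer, close_job, models
def cal(n):
    c=viewer.calibration(n)
    if n=="wrist":
        s=telemetry.get_state(); T=np.eye(4); T[:3,:3]=R.from_euler('xyz',s['eef_rot'],degrees=True).as_matrix(); T[:3,3]=s['tcp_pos']
        M=T@np.array(c['T_tool_cam'])
    else: M=np.array(c['T'])
    return c,M
def ray(cm,px):
    c,M=cm; d=M[:3,:3]@np.array([(px[0]-c['cx'])/c['fx'],(px[1]-c['cy'])/c['fy'],1]); return M[:3,3],d
def atz(cm,px,z):
    o,d=ray(cm,px); return o+d*(z-o[2])/d[2]
def proj(cm,p):
    c,M=cm; q=np.linalg.inv(M)@np.append(p,1); return np.array([c['fx']*q[0]/q[2]+c['cx'],c['fy']*q[1]/q[2]+c['cy']])
def tri(a,pa,b,pb):
    o1,d1=ray(a,pa);o2,d2=ray(b,pb)
    t=np.linalg.lstsq(np.stack([d1,-d2],1),o2-o1,rcond=None)[0]
    p,q=o1+d1*t[0],o2+d2*t[1]; return (p+q)/2,np.linalg.norm(p-q)
E
python3 - <<'E'
from h import *
np.set_printoptions(precision=3,suppress=True)
print(telemetry.get_state())
for n in ["side","top"]:
    im=viewer.capture(n); cv2.imwrite(f"pics/{n}1.png",im[:,:,::-1])
    c,M=cal(n); print(n,c['fx'],M)
    for t in ["mallet_eye","rack","pad_top","round_mallet_eye","scraper_eye"]:
        print(t,[(np.round(d['position'],1).tolist(),round(d['p'],2)) for d in models.find_in(n,t)])
E
```

```text
{'time_s': 0.0, 'joints': array([-51.788,  20.592,   0.634,  -0.02 , -70.136, -16.507]), 'qd': array([ 0.032,  0.022, -0.073,  0.087, -0.041,  0.126]), 'joint_torque': array([  0.001, -58.271,  29.307,   6.997,   0.007,  -0.   ]), 'tcp_pos': array([ 0.249, -0.627,  0.211]), 'eef_rot': array([ 179.904,   -0.009, -158.302]), 'contact_force': array([0.27 , 0.606, 0.552]), 'moment': array([-0.053, -0.003,  0.026]), 'gripper_force': 0.0, 'gripper_width': 0.0878149592347337}
side 459.5621547382848 [[-0.743 -0.441  0.503 -0.003]
 [-0.669  0.499 -0.551  0.55 ]
 [-0.008 -0.746 -0.666  0.776]
 [ 0.     0.     0.     1.   ]]
mallet_eye [([183.2, 296.0], 0.72), ([220.5, 210.3], 0.71), ([132.7, 256.0], 0.69)]
rack [([214.6, 165.1], 0.85)]
pad_top [([257.7, 382.6], 0.93), ([272.8, 269.2], 0.92), ([377.4, 218.7], 0.64)]
round_mallet_eye [([287.5, 150.3], 0.88)]
scraper_eye [([254.1, 157.4], 0.91)]
top 488.89945408341947 [[-0.007 -0.974  0.225  0.304]
 [-1.     0.006 -0.004  0.052]
 [ 0.002 -0.225 -0.974  1.044]
 [ 0.     0.     0.     1.   ]]
mallet_eye [([252.4, 166.7], 0.93), ([157.7, 147.5], 0.79), ([162.8, 221.0], 0.69)]
rack [([305.0, 122.5], 0.7)]
pad_top [([396.1, 293.1], 0.9), ([254.8, 252.6], 0.82), ([156.8, 324.2], 0.55)]
round_mallet_eye [([375.5, 153.3], 0.68)]
scraper_eye [([318.7, 149.6], 0.78), ([257.9, 248.8], 0.58)]
```

View pics/side1.png

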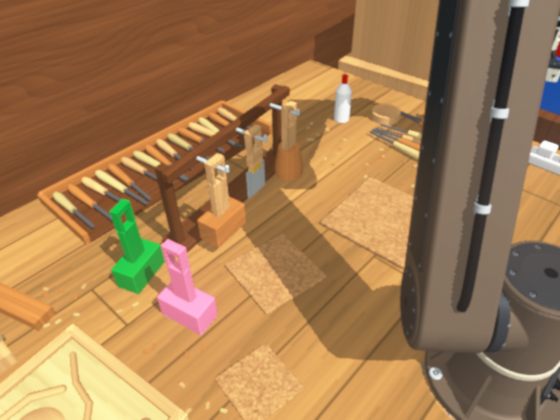

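View pics/top1.png

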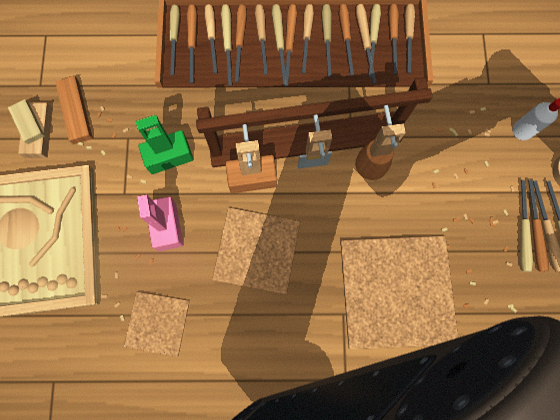

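The views show three mallet candidates. The green one is at side (138,255) / top (163,145), the pink one at side (185,290) / top (160,221), and the wooden one on the left hook at side (220,205) / top (250,166). I choose the wooden one. There are three cork pads: small at top (156,324), middle at (256,250) and large at (398,292). I'll check the pad sizes and look at a close crop of the mallet.

```bash
python3 - <<'E'
from h import *
np.set_printoptions(precision=4,suppress=True)
s,t=cal("side"),cal("top")
for nm,q in dict(mid=[(229,207),(299,220),(286,293),(214,279)],small=[(138,292),(188,298),(180,355),(125,346)],big=[(342,238),(444,235),(458,348),(348,350)]).items():
    P=np.array([atz(t,p,.008) for p in q]); print(nm,P.mean(0),np.linalg.norm(np.diff(P,axis=0),axis=1),[np.degrees(np.arctan2(*(b-a)[1::-1])) for a,b in zip(P[:-1],P[1:])])
print("eye",tri(s,(220,205),t,(250,158)))
a=cv2.imread("pics/side1.png")[140:260,170:310]; b=cv2.imread("pics/top1.png")[90:200,195:335]
a=cv2.resize(a,(560,480),interpolation=cv2.INTER_CUBIC)[:,:390]; b=cv2.resize(b,None,fx=4,fy=4,interpolation=cv2.INTER_CUBIC)
cv2.imwrite("pics/crop1.png",np.hstack([a[:440],b[:440,:400]]))
E
```

```text
mid [0.4494 0.0831 0.008 ] [0.1546 0.1582 0.154 ] [np.float64(-101.1121253878143), np.float64(169.04432814412954), np.float64(78.7518543066768)]
small [0.2988 0.2875 0.008 ] [0.1056 0.1145 0.1142] [np.float64(-97.09014877251447), np.float64(173.7101222461946), np.float64(80.73791027460756)]
big [ 0.3587 -0.2118  0.008 ] [0.2195 0.2336 0.2247] [np.float64(-88.67038949369106), np.float64(-177.88855144153283), np.float64(90.59990062061463)]
eye (array([0.6154, 0.0899, 0.1014]), np.float64(0.015500651406352534))
```

View pics/crop1.png

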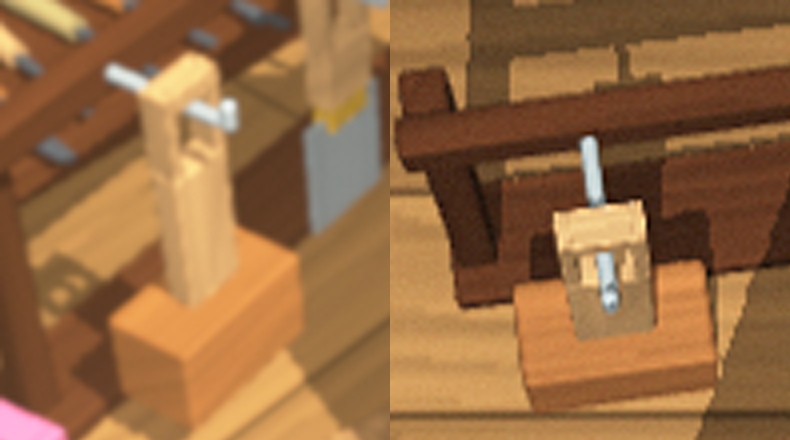

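The wooden block-headed mallet is confirmed: slot at side (220,168), handle top at top (247,147), bar running through the slot and up-turned tip at top (250,163). The middle pad measures about 157 mm. Next I work out the mallet pose and the rack yaw.

```bash
cat > m.py <<'E'
from h import *
np.set_printoptions(precision=4,suppress=True)
s,t=cal("side"),cal("top")
T=lambda x,y:(195+(x-390)/4,90+y/4)
S=lambda x,y:(170+x/4,140+y/4)
a,b=atz(t,T(589,142),.219),atz(t,T(608,285),.219); d=a-b
print("hook",a,b,"yaw",np.degrees(np.arctan2(d[1],d[0])))
q=[(555,216),(641,202),(648,236),(562,249)]
P=np.array([atz(t,T(*p),.235) for p in q]);print("htop",P.mean(0),np.linalg.norm(np.diff(P,axis=0),axis=1),np.degrees(np.arctan2(*(P[0]-P[1])[1::-1]))-90)
q=[(517,290),(707,263),(714,365),(533,383)] 
P=np.array([atz(t,T(*p),.095) for p in q]);print("head top",P.mean(0),np.linalg.norm(np.diff(P,axis=0),axis=1),np.degrees(np.arctan2(*(P[0]-P[1])[1::-1]))-90,np.degrees(np.arctan2(*(P[3]-P[2])[1::-1]))-90)
q=[(140,90),(197,55),(218,72),(165,105)]
P=np.array([atz(s,S(*p),.235) for p in q]);print("side htop",P.mean(0),np.linalg.norm(np.diff(P,axis=0),axis=1))
a,b=atz(t,T(400,138),.234),atz(t,T(790,68),.234); d=a-b;print("rail yaw",np.degrees(np.arctan2(d[1],d[0]))-90)
st=telemetry.get_state();print(st['tcp_pos'],st['eef_rot']); print(np.array(viewer.calibration('wrist')['T_tool_cam']), viewer.calibration('wrist')['fx'])
E
python3 m.py
```

```text
hook [0.6439 0.0989 0.219 ] [0.5763 0.0901 0.219 ] yaw 7.448894906507104
htop [0.5982 0.0922 0.235 ] [0.0381 0.016  0.0379] 9.450272214421673
head top [0.596  0.0908 0.095 ] [0.0977 0.0542 0.0915] 8.147303489948598 5.539456424929838
side htop [0.5934 0.0951 0.235 ] [0.0385 0.0189 0.0356]
rail yaw 10.58102936652898
[ 0.2496 -0.6271  0.2117] [ 179.9967    0.0022 -158.2982]
[[-0.0004 -0.9552 -0.2958  0.0803]
 [ 1.     -0.0001 -0.0009 -0.0008]
 [ 0.0009 -0.2958  0.9552 -0.1722]
 [ 0.      0.      0.      1.    ]] 300.55276651631164
```

```bash
python3 -m handwheel '[{"grip":-1,"travel":[0,0,-1],"spin":0.88},{"grip":-1,"travel":[0,0,-1],"spin":0.88},{"grip":-1,"travel":[0,0,-1],"spin":0.88},{"grip":-1,"travel":[-0.5,1,-1],"spin":0},{"grip":-1,"travel":[-0.5,1,-1],"spin":0},{"grip":-1,"travel":[-0.5,1,-1],"spin":0},{"grip":-1,"travel":[-0.5,1,0],"spin":0},{"grip":-1,"travel":[-0.5,1,0],"spin":0}]' 30
python3 -m handwheel '[{"grip":-1,"travel":[-0.5,1,0],"spin":0},{"grip":-1,"travel":[-0.5,1,0],"spin":0},{"grip":-1,"travel":[-0.5,1,0],"spin":0},{"grip":-1,"travel":[-0.5,1,0],"spin":0},{"grip":-1,"travel":[-0.5,1,0],"spin":0},{"grip":-1,"travel":[-0.5,1,0],"spin":0},{"grip":-1,"travel":[-0.5,1,0],"spin":0},{"grip":-1,"travel":[-0.5,1,0],"spin":0}]'
```

```text
time_s: 1.6
tcp_pos: [0.2932, -0.4934, 0.3622]
eef_rot: [-180.0, 0.0, -171.5]
contact_force: [0.4, -0.6, -0.0]
gripper_width: 0.0875
gripper_force: 0.0
time_s: 2.6
tcp_pos: [0.3624, -0.2808, 0.362]
eef_rot: [-180.0, 0.0, -171.5]
contact_force: [-0.3, 0.5, -0.6]
gripper_width: 0.0879
gripper_force: 0.0
```

```bash
python3 -m handwheel '[{"grip":-1,"travel":[-0.55,1,0],"spin":0},{"grip":-1,"travel":[-0.55,1,0],"spin":0},{"grip":-1,"travel":[-0.55,1,0],"spin":0},{"grip":-1,"travel":[-0.55,1,0],"spin":0},{"grip":-1,"travel":[-0.55,1,0],"spin":0},{"grip":-1,"travel":[-0.55,1,0],"spin":0},{"grip":-1,"travel":[-0.55,1,0],"spin":0}]'
python3 -m handwheel '[{"grip":-1,"travel":[-0.55,1,0],"spin":0},{"grip":-1,"travel":[-0.55,1,0],"spin":0},{"grip":-1,"travel":[-0.55,1,0],"spin":0},{"grip":-1,"travel":[-0.55,1,0],"spin":0},{"grip":-1,"travel":[-0.55,1,0],"spin":0},{"grip":-1,"travel":[-0.55,1,0],"spin":0},{"grip":-1,"travel":[-0.55,0.7,0],"spin":0},{"grip":-1,"travel":[0,0,0],"spin":0}]'
python3 - <<'E'
from h import *
w=cal("wrist"); print(telemetry.get_state()['tcp_pos'],proj(w,[.597,.092,.203]),proj(w,[.597,.092,.235]),proj(w,[.449,.083,.008]))
cv2.imwrite("pics/w1.png",viewer.capture("wrist")[:,:,::-1])
for k in ["mallet_eye","pad_top"]: print(k,models.find_in("wrist",k))
E
```

```text
time_s: 3.48
tcp_pos: [0.4317, -0.0935, 0.362]
eef_rot: [180.0, 0.0, -171.5]
contact_force: [0.6, 1.4, 0.1]
gripper_width: 0.0878
gripper_force: 0.0
time_s: 4.47
tcp_pos: [0.5025, 0.0865, 0.3612]
eef_rot: [-180.0, -0.1, -171.4]
contact_force: [-1.0, -0.4, -0.5]
gripper_width: 0.0876
gripper_force: 0.0
[0.5025219  0.08651192 0.36124613] [276.25170638 266.48660364] [275.66251921 280.04226767] [285.82240237 133.59936801]
mallet_eye [{'position': [354.6, 259.1], 'p': 0.86}, {'position': [406.1, 193.6], 'p': 0.65}, {'position': [278.4, 237.2], 'p': 0.56}]
pad_top [{'position': [428.0, 56.9], 'p': 0.78}, {'position': [283.3, 130.6], 'p': 0.7}, {'position': [110.9, 58.4], 'p': 0.56}]
```

View pics/w1.png

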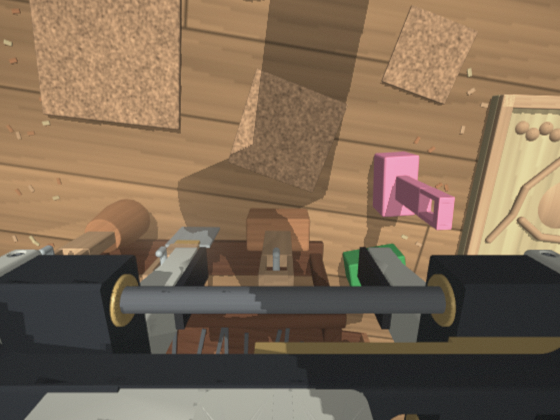

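The wrist view shows the middle pad at about (288,130), the square mallet hanging head down at (278,250) with the bar tip at (277,262), pink at (405,190) and green at (375,265). I zoom in for the lateral offset.

```bash
python3 - <<'E'
import cv2
a=cv2.imread("pics/w1.png")[200:300,210:350]; cv2.imwrite("pics/w1c.png",cv2.resize(a,None,fx=5,fy=5,interpolation=cv2.INTER_CUBIC))
E
```

```text
(no output)
```

View pics/w1c.png

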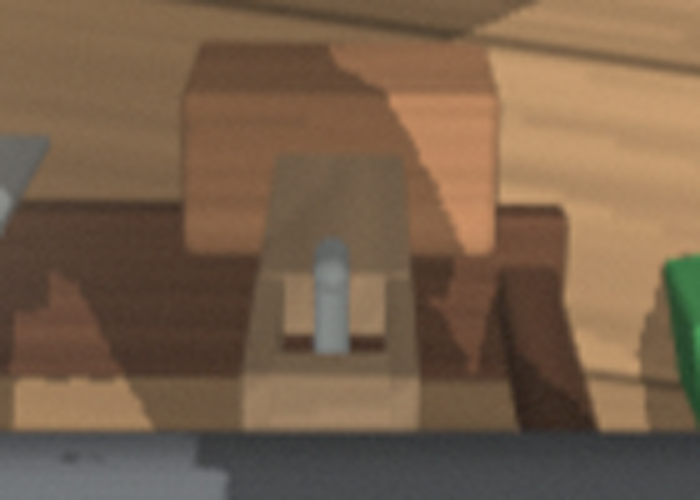

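```bash
python3 - <<'E'
from h import *
np.set_printoptions(precision=4,suppress=True)
w=cal("wrist"); W=lambda x,y:(210+x/5,200+y/5)
for n,z,q in [("htop front",.235,[(244,376),(420,378)]),("head top front",.095,[(186,93),(497,93)]),("head top back",.095,[(185,250),(493,254)])]:
    A=[atz(w,W(*p),z) for p in q]; d=A[0]-A[1]; print(n,(A[0]+A[1])/2,np.linalg.norm(d),np.degrees(np.arctan2(-d[0],d[1])))
P=np.array([atz(w,p,.008) for p in [(260,70),(345,103),(318,191),(231,159)]]);print("pad",P.mean(0),np.linalg.norm(np.diff(P,axis=0),axis=1))
E
```

```text
htop front [0.5909 0.0905 0.235 ] 0.03930293045194822 -172.225794739766
head top front [0.5719 0.0879 0.095 ] 0.09594781901992085 -171.50933441147708
head top back [0.625  0.0949 0.095 ] 0.09827574830982151 -172.3142630283206
pad [0.4468 0.0862 0.008 ] [0.1478 0.1541 0.1637]
```

```bash
python3 -m handwheel '[{"grip":-1,"travel":[-0.96,-0.09,0],"spin":0},{"grip":-1,"travel":[-0.96,-0.09,0],"spin":0},{"grip":-1,"travel":[-0.96,-0.09,0],"spin":0},{"grip":-1,"travel":[-0.96,-0.09,0],"spin":0},{"grip":-1,"travel":[0,0,1],"spin":0},{"grip":-1,"travel":[0,0,1],"spin":0},{"grip":-1,"travel":[0,0,1],"spin":0},{"grip":-1,"travel":[0,0,0],"spin":0}]'
python3 - <<'E'
from h import *
np.set_printoptions(precision=4,suppress=True)
s=telemetry.get_state();p=s['tcp_pos'];a=np.radians(s['eef_rot'][2]);d=np.array([.5988,.0918,.192])-p
print(p,s['eef_rot'],"units",(d[0]*np.cos(a)+d[1]*np.sin(a))/.025,(d[0]*np.sin(a)-d[1]*np.cos(a))/.025,-d[2]/.025)
E
```

```text
time_s: 5.62
tcp_pos: [0.5972, 0.0898, 0.2853]
eef_rot: [-180.0, -0.2, -171.5]
contact_force: [-0.1, 0.2, 0.4]
gripper_width: 0.0875
gripper_force: 0.0
[0.5972 0.0898 0.2853] [-179.9612   -0.1886 -171.5495] units -0.07680557138080889 0.07056849184658466 3.73075019869914
```

```bash
python3 -m handwheel '[{"grip":-1,"travel":[-0.06,0.06,0.9],"spin":0},{"grip":-1,"travel":[0,0,0.9],"spin":0},{"grip":-1,"travel":[0,0,0.9],"spin":0},{"grip":-1,"travel":[0,0,0.9],"spin":0},{"grip":-1,"travel":[0,0,0],"spin":0}]'
python3 - <<'E'
from h import *
a=viewer.capture("side")[100:260,150:330]; b=viewer.capture("top")[60:220,180:340]
f=lambda i:cv2.resize(i,None,fx=2.3,fy=2.3,interpolation=cv2.INTER_CUBIC)
cv2.imwrite("pics/g1.png",np.hstack([f(a),f(b)])[:,:800,::-1])
E
```

```text
time_s: 6.25
tcp_pos: [0.5992, 0.092, 0.1966]
eef_rot: [-180.0, -0.1, -171.5]
contact_force: [0.6, -0.0, 0.1]
gripper_width: 0.0878
gripper_force: 0.0
```

View pics/g1.png

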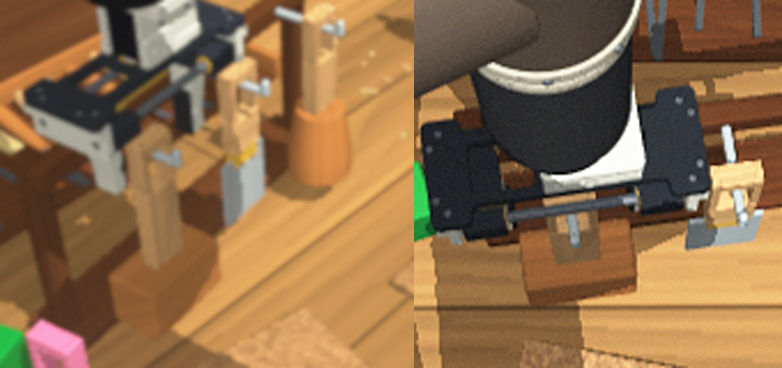

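```bash
python3 - <<'E'
from h import *
s=cal("side");p=telemetry.get_state()['tcp_pos'];u=np.array([.989,.148,0]);v=np.array([-.148,.989,0])
g=p+[0,0,.011]
for n,q in dict(grasp=g,eyefront=g-9*.001*u,tipL=p+.044*v-[0,0,.008],tipR=p-.044*v-[0,0,.008],topfrontL=p*[1,1,0]+[0,0,.235]-.009*u+.02*v,topfrontR=p*[1,1,0]+[0,0,.235]-.009*u-.02*v).items(): print(n,(proj(s,q)-[150,100])*2.3)
E
```

```text
grasp [149.67121938 157.06550972]
eyefront [157.57853579 160.44929638]
tipL [119.40240866 200.35454957]
tipR [182.62115423 149.13426252]
topfrontL [139.5450706  148.66498765]
topfrontR [169.24001951 125.55377307]
```

```bash
python3 -m handwheel '[{"grip":1,"travel":[0,0,0.1],"spin":0},{"grip":1,"travel":[0,0,0],"spin":0},{"grip":1,"travel":[0,0,0],"spin":0},{"grip":1,"travel":[0,0,0],"spin":0},{"grip":1,"travel":[0,0,0],"spin":0},{"grip":1,"travel":[0,0,0],"spin":0}]' 40
```

```text
time_s: 7.1
tcp_pos: [0.5996, 0.0926, 0.1943]
eef_rot: [180.0, 0.0, -171.5]
contact_force: [-0.0, -0.5, 1.1]
gripper_width: 0.0396
gripper_force: 40.0
```

```bash
python3 -m handwheel '[{"grip":1,"travel":[0,0,-0.3],"spin":0},{"grip":1,"travel":[0,0,-0.3],"spin":0},{"grip":1,"travel":[0,0,-0.24],"spin":0},{"grip":1,"travel":[0,0,0],"spin":0}]'
```

```text
time_s: 7.6
tcp_pos: [0.5998, 0.0926, 0.2159]
eef_rot: [180.0, 0.1, -171.5]
contact_force: [0.4, 0.1, -3.6]
gripper_width: 0.0398
gripper_force: 40.0
```

```bash
python3 -m handwheel '[{"grip":1,"travel":[0.5,0,0],"spin":0},{"grip":1,"travel":[0.6,0,0],"spin":0},{"grip":1,"travel":[0.6,0,0],"spin":0},{"grip":1,"travel":[0.6,0,0],"spin":0},{"grip":1,"travel":[0.6,0,0],"spin":0},{"grip":1,"travel":[0.6,0,0],"spin":0},{"grip":1,"travel":[0.6,0,0],"spin":0},{"grip":1,"travel":[0,0,0],"spin":0}]'
python3 - <<'E'
from h import *
a=viewer.capture("side")[100:420,130:430]; b=viewer.capture("top")[60:380,150:450]
f=lambda i:cv2.resize(i,None,fx=1.33,fy=1.33,interpolation=cv2.INTER_CUBIC)
cv2.imwrite("pics/p1.png",np.hstack([f(a),f(b)])[:,:,::-1])
E
```

```text
time_s: 8.6
tcp_pos: [0.4971, 0.0772, 0.2156]
eef_rot: [180.0, 0.0, -171.5]
contact_force: [1.1, -1.3, -3.7]
gripper_width: 0.0399
gripper_force: 40.0
```

View pics/p1.png

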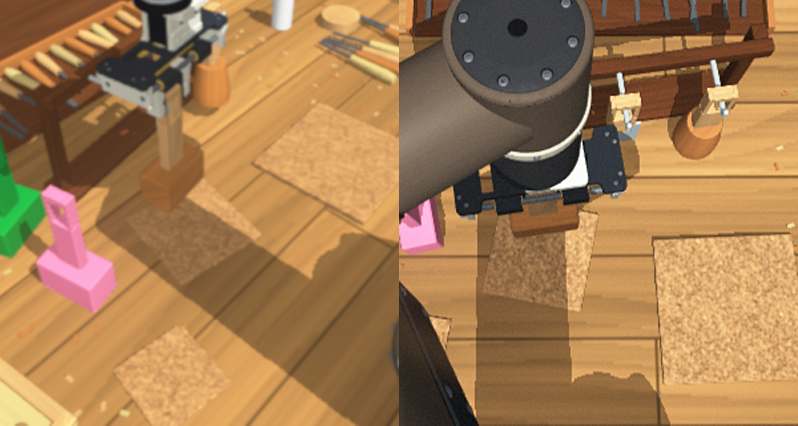

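```bash
python3 - <<'E'
from h import *
np.set_printoptions(precision=4,suppress=True)
s,t=cal("side"),cal("top")
def seg(im,cm,c):
    hsv=cv2.cvtColor(im,cv2.COLOR_BGR2HSV); return hsv
P=np.array([atz(s,p,.008) for p in [(225,268),(279,236),(325,274),(272,309)]]);print("side",P.mean(0),np.linalg.norm(np.diff(P,axis=0),axis=1))
for z in (.008,): print(proj(s,[.449,.0845,z]),proj(t,[.449,.0845,z]))
a=cv2.imread("pics/side1.png")[220:325,210:340]; b=cv2.imread("pics/top1.png")[195:300,200:310]
f=lambda i:cv2.resize(i,None,fx=3.3,fy=3.3,interpolation=cv2.INTER_CUBIC)
cv2.imwrite("pics/pad.png",np.hstack([f(a),f(b)]))
E
```

```text
side [0.4451 0.0862 0.008 ] [0.1511 0.1512 0.143 ]
[274.4115 268.9654] [256.3456 249.3071]
```

View pics/pad.png

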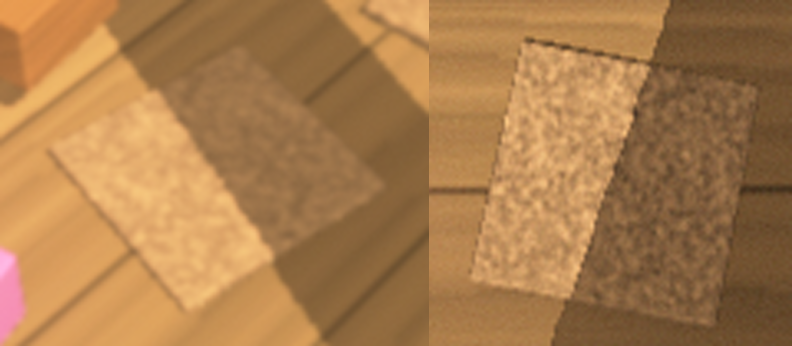

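The middle pad's corners in the crop are at side (48,150), (238,46), (383,184), (188,311) and top (526,40), (757,86), (716,325), (472,279).

```bash
python3 - <<'E'
from h import *
np.set_printoptions(precision=4,suppress=True)
s,t=cal("side"),cal("top")
C=[]
for n,cm,o,q in [("side",s,(210,220),[(48,150),(238,46),(383,184),(188,311)]),("top",t,(200,195),[(97,40),(328,86),(287,325),(43,279)])]:
    P=np.array([atz(cm,(o[0]+x/3.3,o[1]+y/3.3),.008) for x,y in q]);print(n,P.mean(0),np.linalg.norm(np.diff(P,axis=0),axis=1)); C.append(P.mean(0))
g=np.mean(C,0); st=telemetry.get_state();p=st['tcp_pos'];a=np.radians(st['eef_rot'][2]);d=np.array([g[0],g[1],.1673])-p
print(g,p,"units",(d[0]*np.cos(a)+d[1]*np.sin(a))/.025,(d[0]*np.sin(a)-d[1]*np.cos(a))/.025,-d[2]/.025)
E
```

```text
side [0.445  0.0872 0.008 ] [0.1577 0.1568 0.1568]
top [0.4482 0.0827 0.008 ] [0.1549 0.1567 0.1579]
[0.4466 0.0849 0.008 ] [0.4983 0.0775 0.2156] units 2.0039908054725406 0.5992866566063295 1.9315128692758732
```

```bash
python3 -m handwheel '[{"grip":1,"travel":[0.6,0.18,0],"spin":0},{"grip":1,"travel":[0.7,0.21,0],"spin":0},{"grip":1,"travel":[0.7,0.21,0],"spin":0},{"grip":1,"travel":[0,0,0.4],"spin":0},{"grip":1,"travel":[0,0,0.5],"spin":0},{"grip":1,"travel":[0,0,0.5],"spin":0},{"grip":1,"travel":[0,0,0.25],"spin":0},{"grip":1,"travel":[0,0,0],"spin":0}]'
python3 -m handwheel '[{"grip":1,"travel":[0,0,0.06],"spin":0},{"grip":1,"travel":[0,0,0.06],"spin":0},{"grip":1,"travel":[0,0,0],"spin":0}]'
```

```text
time_s: 9.7
tcp_pos: [0.4463, 0.0845, 0.1732]
eef_rot: [-180.0, -0.1, -171.5]
contact_force: [-0.1, -1.2, -3.4]
gripper_width: 0.0397
gripper_force: 40.0
time_s: 10.07
tcp_pos: [0.4465, 0.0848, 0.1711]
eef_rot: [180.0, 0.0, -171.5]
contact_force: [0.1, -0.6, -3.9]
gripper_width: 0.0399
gripper_force: 40.0
```

```bash
python3 -m handwheel '[{"grip":1,"travel":[0,0,0.06],"spin":0},{"grip":1,"travel":[0,0,0.04],"spin":0},{"grip":1,"travel":[0,0,0],"spin":0}]'
python3 -m handwheel '[{"grip":1,"travel":[0,0,0.04],"spin":0},{"grip":1,"travel":[0,0,0],"spin":0}]'
```

```text
time_s: 10.45
tcp_pos: [0.4464, 0.0848, 0.1684]
eef_rot: [-180.0, -0.0, -171.5]
contact_force: [0.4, 0.7, -4.1]
gripper_width: 0.0399
gripper_force: 40.0
time_s: 10.7
tcp_pos: [0.4465, 0.0848, 0.1675]
eef_rot: [180.0, 0.0, -171.5]
contact_force: [-0.2, 0.2, -3.5]
gripper_width: 0.0398
gripper_force: 40.0
```

```bash
python3 -m handwheel '[{"grip":1,"travel":[0,0,0.04],"spin":0},{"grip":1,"travel":[0,0,0],"spin":0}]'
python3 -m handwheel '[{"grip":1,"travel":[0,0,0.04],"spin":0},{"grip":1,"travel":[0,0,0],"spin":0}]'
```

```text
time_s: 10.95
tcp_pos: [0.447, 0.085, 0.1675]
eef_rot: [180.0, 0.1, -171.5]
contact_force: [-2.7, 0.9, 4.5]
gripper_width: 0.0402
gripper_force: 40.0
time_s: 11.2
tcp_pos: [0.4475, 0.0851, 0.1675]
eef_rot: [180.0, 0.1, -171.5]
contact_force: [-4.7, 0.6, 12.3]
gripper_width: 0.0397
gripper_force: 40.0
```

It is seated on the pad. I ease the pressure off and let go.

```bash
python3 -m handwheel '[{"grip":1,"travel":[0,0,-0.04],"spin":0},{"grip":1,"travel":[0,0,0],"spin":0}]'
python3 -m handwheel '[{"grip":-1,"travel":[0,0,0],"spin":0},{"grip":-1,"travel":[0,0,0],"spin":0},{"grip":-1,"travel":[0,0,0],"spin":0},{"grip":-1,"travel":[0,0,0],"spin":0},{"grip":-1,"travel":[0,0,0],"spin":0},{"grip":-1,"travel":[0,0,0],"spin":0}]'
```

```text
time_s: 11.45
tcp_pos: [0.447, 0.085, 0.1675]
eef_rot: [180.0, 0.1, -171.5]
contact_force: [-3.0, 1.6, 6.4]
gripper_width: 0.0398
gripper_force: 40.0
time_s: 12.2
tcp_pos: [0.4465, 0.0848, 0.1665]
eef_rot: [-180.0, -0.0, -171.5]
contact_force: [-0.6, -0.5, -0.2]
gripper_width: 0.0869
gripper_force: 0.0
```

```bash
python3 -m handwheel '[{"grip":-1,"travel":[0,0,-0.5],"spin":0},{"grip":-1,"travel":[0,0,-1],"spin":0},{"grip":-1,"travel":[0,0,-1],"spin":0},{"grip":-1,"travel":[0,0,-1],"spin":0},{"grip":-1,"travel":[0,0,-1],"spin":0},{"grip":-1,"travel":[0,0,-1],"spin":0},{"grip":-1,"travel":[0,0,-1],"spin":0},{"grip":-1,"travel":[0,0,0],"spin":0}]'
python3 -m handwheel '[{"grip":-1,"travel":[0,-1,0],"spin":0},{"grip":-1,"travel":[0,-1,0],"spin":0},{"grip":-1,"travel":[0,-1,0],"spin":0},{"grip":-1,"travel":[0,-1,0],"spin":0},{"grip":-1,"travel":[0,-1,0],"spin":0},{"grip":-1,"travel":[0,-1,0],"spin":0},{"grip":-1,"travel":[0,-1,0],"spin":0},{"grip":-1,"travel":[0,0,0],"spin":0}]'
python3 - <<'E'
from h import *
a=viewer.capture("side")[100:420,130:430]; b=viewer.capture("top")[60:380,150:450]
f=lambda i:cv2.resize(i,None,fx=1.33,fy=1.33,interpolation=cv2.INTER_CUBIC)
cv2.imwrite("pics/end.png",np.hstack([f(a),f(b)])[:,:,::-1])
s,t=cal("side"),cal("top"); print((proj(s,[.4466,.0849,.208])-[130,100])*1.33,(proj(t,[.4466,.0849,.208])-[150,60])*1.33+[399,0])
E
```

```text
time_s: 13.2
tcp_pos: [0.4474, 0.0851, 0.3318]
eef_rot: [179.9, 0.2, -171.5]
contact_force: [0.0, -0.0, -0.2]
gripper_width: 0.0874
gripper_force: 0.0
time_s: 14.2
tcp_pos: [0.4721, -0.0894, 0.3287]
eef_rot: [-180.0, -0.1, -171.6]
contact_force: [-0.0, 0.3, 0.3]
gripper_width: 0.0877
gripper_force: 0.0
[190.27576579 133.19186484] [535.26360637 232.28069067]
```

View pics/end.png

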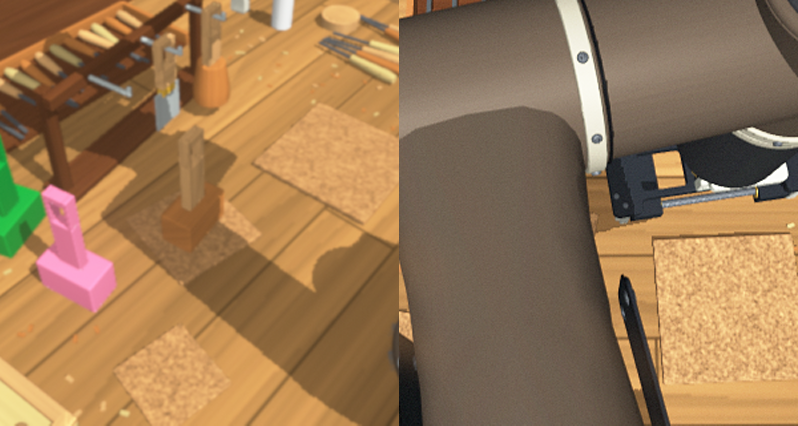

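The mallet stands upright on the middle pad, with its handle top at (192,133) against a predicted (190,133). The scraper and round mallet are still hanging at (166,90) and (211,60), and the gripper is clear.

```bash
python3 -c "from plant import close_job; print(close_job())"
```

```text
the job is handed in; nothing more can be done
None
```

The square-headed mallet stands upright, head down and released, in the middle of the middle-sized cork pad; the round mallet and scraper still hang on their hooks, and the job was handed in at about 14 s.

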